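# Size an unlabelled conduit offcut on the hole gauge

### The job

The conduit offcut lying alone on the mat at the robot's right has lost its label: find its size on the hole gauge. Working down the gauge (start wherever your eye tells you), lay it in the entry rail of the first hole that is too small and push it up against the plate so that it is turned away without being forced, then go back to the smallest hole that takes it and push it through from the entry side until its tail is about level with the plate, and leave it lying there. Leave the two offcuts on the left-hand mat, the tape roll and the junction box where they are.

Things in the scene. Friction and masses are not known exactly. Their poses are not given: they have to be found in the camera images.
- gauge: Conduit gauge, fixed on the bench, place and heading vary. Base plate 370 x 245 x 10 mm; across its middle an upright steel plate with four holes in a row, V-rails before and behind each. Origin: on the bench under the middle of the plate. z up; x along the rails from the entry side to the run-out side, which is to the robot's left (+y of the base, within 0.2 rad). Nothing on it is higher than the plate.
- gauge_plate: The gauge's upright steel plate: 12 mm thick, 245 mm wide, top edge 80 mm above the bench, entry face at x = -6 mm of gauge (same origin and axes). Round through-holes for 40, 32, 25 and 20 mm conduit, each 1.5 mm wider than that. A smaller conduit also passes a larger hole; one too large stops against the face.
- hole_40 (a point): Centre of the 40 mm hole on the plate's entry face, 48 mm above the bench, at y = +82.5 mm of gauge; axes as gauge (the 40 hole is the nearest to the robot).
- hole_32 (a point): Centre of the 32 mm hole on the plate's entry face, 48 mm above the bench, at y = +27.5 mm of gauge; axes as gauge (the 40 hole is the nearest to the robot).
- hole_25 (a point): Centre of the 25 mm hole on the plate's entry face, 48 mm above the bench, at y = -27.5 mm of gauge; axes as gauge (the 40 hole is the nearest to the robot).
- hole_20 (a point): Centre of the 20 mm hole on the plate's entry face, 48 mm above the bench, at y = -82.5 mm of gauge; axes as gauge (the 40 hole is the nearest to the robot).
- rail_20 (a point): Outer end, on the bench, of the entry rail of the 20 hole. Each hole has such an open-topped aluminium V-rail in line with it, 26 mm wide over its lips, sides sloping 22 degrees, from x = -185 to -8 mm of gauge, and a run-out rail from 8 to 170 mm. A conduit laid in it rolls to the middle of the V. Laid in the rail of its own hole its axis is 48 mm above the bench, in the next smaller one 51 to 53 mm.
- rail_40 (a point): Outer end, on the bench, of the entry rail of the 40 hole. A rail's lips lie 8 to 16 mm below the axis of any conduit of its own or the next larger size that rests in it.
- offcut_a_center (a point): Centre of a plain steel conduit offcut, a round tube 150 mm long; x along the tube, both ends alike. Outside diameters: one of the three offcuts is 40, one 32, one 25 mm, unmarked (tell by eye, by the height of the axis at the start, by the opening when gripped, or by trying). The one to size is the one that starts alone on the right-hand mat (y below 0); the other two lie on the left-hand mat (y above 0.4).
- offcut_a: The same offcut, origin and x as above; 0.13 to 0.36 kg. In a V it slides under a push of 1 to 4 N. It starts lengthwise on a fixed wooden V-block 100 mm long and 46 mm wide, lips 22 mm above the bench; its axis is then 40, 35 or 31 mm above the bench for diameter 40, 32 or 25 mm.
- offcut_b_center (a point): Centre of a plain steel conduit offcut, a round tube 150 mm long; x along the tube, both ends alike. Outside diameters: one of the three offcuts is 40, one 32, one 25 mm, unmarked (tell by eye, by the height of the axis at the start, by the opening when gripped, or by trying). The one to size is the one that starts alone on the right-hand mat (y below 0); the other two lie on the left-hand mat (y above 0.4).
- offcut_b: The same offcut, origin and x as above; 0.13 to 0.36 kg. In a V it slides under a push of 1 to 4 N. It starts lengthwise on a fixed wooden V-block 100 mm long and 46 mm wide, lips 22 mm above the bench; its axis is then 40, 35 or 31 mm above the bench for diameter 40, 32 or 25 mm.
- offcut_c_center (a point): Centre of a plain steel conduit offcut, a round tube 150 mm long; x along the tube, both ends alike. Outside diameters: one of the three offcuts is 40, one 32, one 25 mm, unmarked (tell by eye, by the height of the axis at the start, by the opening when gripped, or by trying). The one to size is the one that starts alone on the right-hand mat (y below 0); the other two lie on the left-hand mat (y above 0.4).
- offcut_c: The same offcut, origin and x as above; 0.13 to 0.36 kg. In a V it slides under a push of 1 to 4 N. It starts lengthwise on a fixed wooden V-block 100 mm long and 46 mm wide, lips 22 mm above the bench; its axis is then 40, 35 or 31 mm above the bench for diameter 40, 32 or 25 mm.
- tape_roll: Bystander: roll of orange packing tape lying flat, 108 mm across, 48 mm high; origin at the centre of its underside. To be left alone.
- junction_box: Bystander: grey plastic junction box, 100 x 100 x 53 mm; origin at the centre of its underside. To be left alone.
Not all that is in view belongs to the job. What is shaped like the offcut_a but purple is not meant.

How it is judged (in metres and radians):
On the way, in this order (a step that is already met when the one before it is completed fails the run):
1. the offcut from the right-hand mat lies in the entry rail of the next hole smaller than itself and has been pushed up against the plate, its nose touching it or within 4 mm (((y of offcut_a_center in the frame of gauge between 0.0195 and 0.0355 m and z of offcut_a_center in the frame of gauge between 0.0463 and 0.0583 m and angle between the x axis of offcut_a_center and the x axis of gauge, either way round below 0.08 rad and x of offcut_a_center in the frame of gauge between -0.085 and -0.076 m) or (y of offcut_b_center in the frame of gauge between -0.0355 and -0.0195 m and z of offcut_b_center in the frame of gauge between 0.0458 and 0.0578 m and angle between the x axis of offcut_b_center and the x axis of gauge, either way round below 0.08 rad and x of offcut_b_center in the frame of gauge between -0.085 and -0.076 m) or (y of offcut_c_center in the frame of gauge between -0.0905 and -0.0745 m and z of offcut_c_center in the frame of gauge between 0.0447 and 0.0567 m and angle between the x axis of offcut_c_center and the x axis of gauge, either way round below 0.08 rad and x of offcut_c_center in the frame of gauge between -0.085 and -0.076 m))), for 0.1 s.
2. the offcut is part-way through the hole of its own size (((y of offcut_a_center in the frame of gauge between 0.0745 and 0.0905 m and z of offcut_a_center in the frame of gauge between 0.042 and 0.054 m and angle between the x axis of offcut_a_center and the x axis of gauge, either way round below 0.08 rad and x of offcut_a_center in the frame of gauge between -0.045 and 0.02 m) or (y of offcut_b_center in the frame of gauge between 0.0195 and 0.0355 m and z of offcut_b_center in the frame of gauge between 0.042 and 0.054 m and angle between the x axis of offcut_b_center and the x axis of gauge, either way round below 0.08 rad and x of offcut_b_center in the frame of gauge between -0.045 and 0.02 m) or (y of offcut_c_center in the frame of gauge between -0.0355 and -0.0195 m and z of offcut_c_center in the frame of gauge between 0.042 and 0.054 m and angle between the x axis of offcut_c_center and the x axis of gauge, either way round below 0.08 rad and x of offcut_c_center in the frame of gauge between -0.045 and 0.02 m))), for 0.05 s.
At the end, for the whole second after the job is handed in: The right-hand offcut lies at rest through the hole of its own size, along its rails (8 mm sideways, 6 mm in height, 0.08 rad), its tail at most 20 mm short of the plate's entry face and its centre at most 110 mm past the plate; the other two offcuts have moved less than 20 mm (((y of offcut_a_center in the frame of gauge between 0.0745 and 0.0905 m and z of offcut_a_center in the frame of gauge between 0.042 and 0.054 m and angle between the x axis of offcut_a_center and the x axis of gauge, either way round below 0.08 rad and x of offcut_a_center in the frame of gauge between 0.049 and 0.11 m and linear speed of offcut_a below 0.01 m/s and distance of each of offcut_b_center, offcut_c_center from where it was at the start of the episode below 0.02 m) or (y of offcut_b_center in the frame of gauge between 0.0195 and 0.0355 m and z of offcut_b_center in the frame of gauge between 0.042 and 0.054 m and angle between the x axis of offcut_b_center and the x axis of gauge, either way round below 0.08 rad and x of offcut_b_center in the frame of gauge between 0.049 and 0.11 m and linear speed of offcut_b below 0.01 m/s and distance of each of offcut_a_center, offcut_c_center from where it was at the start of the episode below 0.02 m) or (y of offcut_c_center in the frame of gauge between -0.0355 and -0.0195 m and z of offcut_c_center in the frame of gauge between 0.042 and 0.054 m and angle between the x axis of offcut_c_center and the x axis of gauge, either way round below 0.08 rad and x of offcut_c_center in the frame of gauge between 0.049 and 0.11 m and linear speed of offcut_c below 0.01 m/s and distance of each of offcut_a_center, offcut_b_center from where it was at the start of the episode below 0.02 m))); the robot touches nothing.
It fails at once if the tape roll or the junction box is pushed more than 40 mm from its place (distance of any of tape_roll, junction_box from where it was at the start of the episode above 0.04 m).
It fails at once if the offcut is rammed against the gauge plate (more than 60 N) (contact force between any of offcut_a, offcut_b, offcut_c and gauge_plate above 60 N).
It also fails if it takes over 72 s, if anything falls off the work surface, if the arm or the gripper's body presses on something with over 40 N, if the wrist force passes 120 N, or if a joint passes its speed limit or range.

### The arm

A 6-joint arm with a two-finger parallel gripper is mounted at the origin on the work surface. World frame = base frame: x ahead of the robot, y to its left, z up, the work surface at z = 0. Lengths are in m, angles in degrees, forces in N, time in s.
With the tool pointing down it reaches from about 0.4 to 0.825 m from the base axis. Payload 7 kg.
Tool frame: the origin (TCP) lies between the finger pads; the fingertips stand 19 mm ahead of it and the grasp point (between the pads) is the TCP (r.finger_overhang is the distance from the TCP to the fingertips, in m); z points along the fingers, y is the direction in which the jaws open and shut (so a half turn about z gives the same grasp; the last joint's range is limited). The gripper opens to 88 mm and grips with 3 to 60 N. Pads are 19 mm wide; open, the fingers measure 130 mm over their backs; the gripper's body (78 mm by 193 mm) begins 47 mm behind the grasp point.
Start: joints at [88.184, 20.546, 0.682, 0, -70.136, -16.507], TCP at [0.212, 0.641, 0.246] pointing down, gripper open.
Joint ranges: [-176.03, 176.03], [-82.01, 121.73], [-58.28, 71.71], [-173.87, 95.51], [-174.79, -0.11], [-173.66, 173.66]. Speed limits (degrees/s): [136.94, 136.94, 172.46, 180, 180, 180].

### API

Orientations are given as [roll, pitch, yaw] about the fixed x, y, z axes, in that order (R = Rz(yaw) Ry(pitch) Rx(roll)).
In Python, from plant import r, optics gives the robot as it stands. The module is installed in compiled form; this text tells all that it offers.
- The arm moves only by the tool step_arm, never from a script. Its argument "increments" is a list of rows, each an object of numbers: "tx", "ty", "tz": the shift along the world's x, y, z in mm; "ax", "ay", "az": the turn, a rotation vector about the world's x, y, z in degrees; "claw": the gripper command: -1 is shut, 1 is fully open, values between are in proportion. In form: [{"tx": .., "ty": .., "tz": .., "ax": .., "ay": .., "az": .., "claw": ..}, ...]. A call has 1 to 12 rows; each row shifts and turns the commanded pose from where the row before left it; what a row does not reach is not made up. A row lasts 1/10 s, in which the tool goes at most 50 mm and 8.59 degrees, less where a joint would pass 70% of its speed; a pose out of reach is approached as far as the arm can. A call with a gripper value outside its range is refused whole. The fingers move at their own pace and stop on an object; "newtons" is the grip in N (left out, the last holds). Time passes only in rows, so rows that do not move let the fingers close. It gives the time, the measured TCP pose, the force and the opening at its end, in the units of the state.
- r.get_state(): the state, without advancing time (a new reading comes with each control period).
- optics.capture(name): name is "scene" or "top"; returns a dict with "image" (420x560x3 uint8, blue, green, red), "depth" (420x560 float32, m along the optical axis (not along the pixel's ray), 0 where there is no reading), "fx", "fy", "cx", "cy" (pixels), "distortion" ([k1, k2, p1, p2, k3] as OpenCV has them; the pictures are not rectified), "R" (3x3) and "t" (3): a world point X has camera coordinates R X + t. Camera axes: x right, y down, z forward; pixel columns grow to the right and rows downward; lengths in m; the calibration is good to about 2 mm. A picture is of the moment at which its call begins.
- r.close_job(): hands the job in, once; it reports no verdict.
The state is a dict: "time_s": time; "joints": joint angles; "qd": joint speeds; "joint_torque": joint torques, N m; "tcp_pos": TCP position; "eef_rot": TCP orientation; "contact_force": force on the tool from outside, world axes, zero at the start; "moment": the same for the moment, N m; "gripper_width": finger opening in m.
Only numpy, scipy, OpenCV 4.12 (cv2) and the standard library are available. Lean on these libraries where they do the work, as an engineer would, in place of code of your own. Each camera call takes 0.05 s, during which the arm holds its last target. There are 200 camera calls.

## Working session

There is one attempt and no reset: what is moved stays moved. The work goes in short steps, Python scripts to look and compute and a tool call to move; the robot and the scene stay as the last step left them, time stands still between calls to the robot, and variables do not carry over. Pictures are saved under pics/ and viewed, about 8 in all and at most 12, crops included, and the job is handed in when it is done.

Besides the shell and the picture viewer there is one more tool, called after "Call:" by a JSON object that holds its "name" and its "arguments". step_arm: Moves the arm, as the interface text tells. Its arguments: {"type":"object","properties":{"increments":{"type":"array","items":{"type":"object","properties":{"tx":{"type":"number"},"ty":{"type":"number"},"tz":{"type":"number"},"ax":{"type":"number"},"ay":{"type":"number"},"az":{"type":"number"},"claw":{"type":"number"}}}},"newtons":{"type":"number"}},"required":["increments"]}

```bash
mkdir -p pics; cat > h.py <<'E'
from plant import r, optics
import numpy as np, cv2
def cap(n):
    c=optics.capture(n); c['K']=np.array([[c['fx'],0,c['cx']],[0,c['fy'],c['cy']],[0,0,1.]])
    c['R']=np.array(c['R']);c['t']=np.array(c['t']);c['d']=np.array(c['distortion']);return c
def ray(c,uv):
    p=cv2.undistortPoints(np.array(uv,float).reshape(-1,1,2),c['K'],c['d'])[:,0]
    d=np.c_[p,np.ones(len(p))]@c['R']; return -c['R'].T@c['t'],d
def plane(c,uv,z):
    o,d=ray(c,uv); return o+d*((z-o[2])/d[:,2])[:,None]
def dep(c,uv):
    uv=np.array(uv,int).reshape(-1,2); o,d=ray(c,uv); return o+d*c['depth'][uv[:,1],uv[:,0]][:,None]
def proj(c,X):
    return cv2.projectPoints(np.array(X,float).reshape(-1,3),cv2.Rodrigues(c['R'])[0],c['t'],c['K'],c['d'])[0][:,0]
E
python3 - <<'E'
from h import *
for n in('scene','top'):
    c=cap(n); cv2.imwrite(f'pics/{n}0.png',c['image']); print(n,-c['R'].T@c['t'],c['R'][2],c['fx'],(c['depth']>0).mean())
print(r.get_state())
E
```

```text
scene [ 1.43770175 -0.12627901  0.8482613 ] [-0.77837995  0.1056979  -0.61883165] 387.2568083917169 0.9959141156462585
top [ 0.31021735 -0.00521795  1.61946226] [ 0.11989273  0.01105234 -0.99272533] 483.5750930466061 0.9958843537414966
{'time_s': 0.1, 'joints': array([ 8.81842543e+01,  2.05861581e+01,  6.35688158e-01, -1.85484077e-02,
       -7.01353041e+01, -1.65074281e+01]), 'qd': array([ 0.11396015,  0.02817273,  0.17258484,  0.09955645, -0.00711195,
       -0.05101116]), 'joint_torque': array([-1.31723857e-03, -5.84161162e+01,  2.93752581e+01,  7.01555282e+00,
        1.02000209e-02, -5.51321727e-05]), 'tcp_pos': array([0.21208703, 0.64035307, 0.24470171]), 'eef_rot': array([ 1.79912806e+02, -7.65542588e-03, -1.83294838e+01]), 'contact_force': array([-0.07165019,  1.0025614 ,  0.10835711]), 'moment': array([ 0.03075924, -0.04378086, -0.01883343]), 'gripper_width': 0.08728228918423381}
```

```bash
python3 -c "
import cv2,numpy as np
a=[cv2.imread(f'pics/{n}0.png') for n in('scene','top')]
print(a[0].shape)"
```

```text
(420, 560, 3)
```

View pics/top0.png

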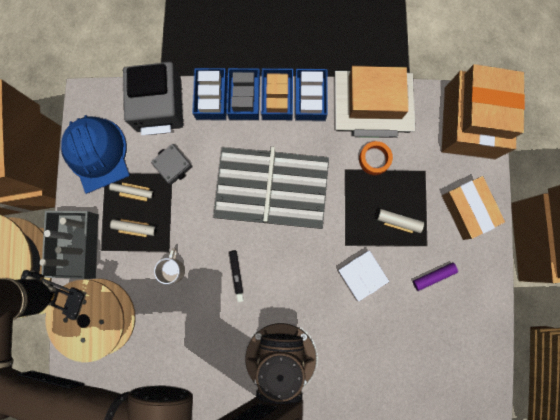

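View pics/scene0.png

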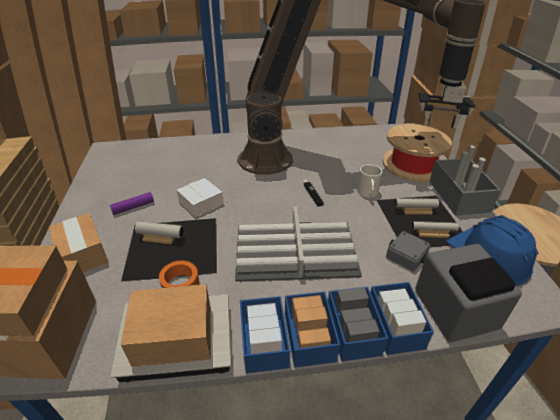

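The top view shows the candidate tubes at (400,221) on the right mat, (131,191) and (132,228) on the left mat, and the purple one at (436,276), which is excluded. I choose (400,221). The gauge is centred near (271,187), with its plate running from (271,150) to (267,220).

```bash
cat > m.py <<'E'
from h import *
def cloud(c,box):
    u0,v0,u1,v1=box; g=np.mgrid[v0:v1,u0:u1].reshape(2,-1).T[:,::-1]; P=dep(c,g); ok=c['depth'][g[:,1],g[:,0]]>0
    return g[ok],P[ok],c['image'][g[ok][:,1],g[ok][:,0]].astype(int)
def line(Q):
    m=Q.mean(0); d=np.linalg.svd(Q-m)[2][0]; return m,d
E
python3 - <<'E'
from m import *
T=cap('top'); S=cap('scene')
def tube(c,box,n):
    g,P,I=cloud(c,box); sat=I.max(1)-I.min(1)
    k=(sat<35)&(P[:,2]>.024)&(P[:,2]<.08); P=P[k]
    if len(P)<10: print(n,'none');return
    m,d=line(P[:,:2]); s=(P[:,:2]-m)@d; w=(P[:,:2]-m)@[-d[1],d[0]]
    print(n,len(P),'m',m.round(4),'mid',(m+d*(s.max()+s.min())/2).round(4),'L',np.ptp(np.percentile(s,[1,99])).round(3),'W',np.ptp(np.percentile(w,[2,98])).round(4),'ang',np.degrees(np.arctan2(d[1],d[0])).round(1),'z',np.percentile(P[:,2],[50,90,97]).round(4))
for n,b in dict(right=(370,200,430,240),L1=(105,178,156,203),L2=(105,215,158,240)).items(): tube(T,b,'top '+n)
for n,b in dict(right=(130,220,190,245),L1=(393,195,445,216),L2=(410,219,462,243)).items(): tube(S,b,'scene '+n)
for c,b,n in((T,(210,140,332,232),'top'),(S,(230,200,365,285),'scene')):
    g,P,I=cloud(c,b)
    print(n,'bench z',np.median(P[P[:,2]<.005,2]) if (P[:,2]<.005).any() else None)
    Q=P[(P[:,2]>.07)&(P[:,2]<.1)]; m,d=line(Q[:,:2]); s=(Q[:,:2]-m)@d
    print(' plate',len(Q),m.round(4),(m+d*(s.max()+s.min())/2).round(4),'W',np.ptp(s).round(3),np.degrees(np.arctan2(d[1],d[0])).round(2),'z',np.percentile(Q[:,2],[50,95]).round(4))
    Q=P[(P[:,2]>.006)&(P[:,2]<.06)]
    rc=cv2.minAreaRect(Q[:,:2].astype(np.float32)); print(' rect',rc)
E
python3 - <<'E'
import cv2
a=cv2.imread('pics/top0.png');b=cv2.imread('pics/scene0.png')
import numpy as np
A=cv2.resize(a[140:250,205:435],None,fx=3.4,fy=3.4,interpolation=3)
B=cv2.resize(b[215:285,120:370],(A.shape[1],218),interpolation=3)
cv2.imwrite('pics/crop0.png',np.vstack([A,B]))
E
```

```text
top right 540 m [ 0.4545 -0.3891] mid [ 0.4537 -0.3916] L 0.147 W 0.0367 ang 73.7 z [0.0568 0.0628 0.0649]
top L1 311 m [0.5472 0.5046] mid [0.5476 0.5067] L 0.149 W 0.0227 ang 79.5 z [0.0416 0.0469 0.0489]
top L2 408 m [0.4224 0.4901] mid [0.4228 0.4928] L 0.149 W 0.0292 ang -98.1 z [0.0484 0.0539 0.0561]
scene right 583 m [ 0.4682 -0.3886] mid [ 0.467  -0.3933] L 0.148 W 0.0334 ang -104.5 z [0.0528 0.0601 0.0616]
scene L1 383 m [0.4308 0.4919] mid [0.4313 0.4945] L 0.148 W 0.0264 ang -99.5 z [0.0454 0.0521 0.053 ]
scene L2 421 m [0.5669 0.4876] mid [0.5694 0.479 ] L 0.202 W 0.0879 ang 106.2 z [0.0411 0.0507 0.0527]
top bench z 0.0004035159822546319
 plate 286 [0.5669 0.0422] [0.5694 0.042 ] W 0.246 174.97 z [0.0804 0.0854]
 rect ((0.5750445127487183, 0.0382516086101532), (0.31228992342948914, 0.41327330470085144), 0.6265958547592163)
scene bench z 0.000805453697170333
 plate 244 [0.5841 0.0415] [0.5699 0.0428] W 0.249 -5.02 z [0.0804 0.083 ]
 rect ((0.5256088972091675, 0.03245516121387482), (0.3857501745223999, 0.4031717777252197), 86.81903839111328)
```

View pics/crop0.png

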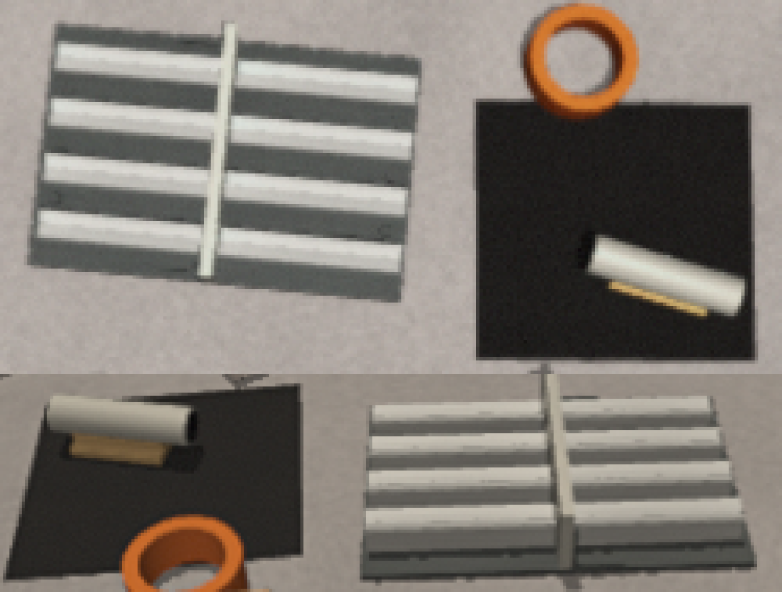

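The crop confirms a grey tube on its V-block on the right mat. Its ridge is about 60 mm high and it is 36 mm or more wide, so it is the 40. The test rail is therefore the 32 rail. Next I refine the poses with fits over both views.

```bash
python3 - <<'E'
from m import *
from scipy.optimize import least_squares
T=cap('top'); S=cap('scene')
Ps=[]
for c,b in((T,(370,200,430,240)),(S,(130,220,190,245))):
    g,P,I=cloud(c,b); sat=I.max(1)-I.min(1); Ps.append(P[(sat<35)&(P[:,2]>.030)&(P[:,2]<.08)])
def fit(P):
    def f(p):
        d=np.array([np.cos(p[3]),np.sin(p[3]),0]); q=P-[p[0],p[1]*0-.39,p[1]]; q=q-np.outer(q@d,d); return np.linalg.norm(q,axis=1)-p[2]
    o=least_squares(f,[.46,.04,.018,1.3],loss='soft_l1',f_scale=.002); p=o.x
    d=np.array([np.cos(p[3]),np.sin(p[3])]); s=(P[:,:2]-[p[0],-.39])@d; e=np.percentile(s,[.5,99.5])
    return dict(mid=(np.array([p[0],-.39])+d*e.mean()).round(4),z=p[1].round(4),r=p[2].round(4),ang=np.degrees(p[3]).round(2),L=np.ptp(e).round(4),cost=o.cost)
print(fit(Ps[0]));print(fit(Ps[1]));print(fit(np.vstack(Ps)))
# gauge
x=np.radians(85); ex=np.array([np.cos(x),np.sin(x)]); ey=np.array([-ex[1],ex[0]]); O=np.array([.5697,.0424])
for c,b in((T,(210,140,332,232)),(S,(230,200,365,285))):
    g,P,I=cloud(c,b); q=P[:,:2]-O; a,bb,z=q@ex,q@ey,P[:,2]
    k=(z>.074)&(z<.09)&(abs(a)<.012); pf=np.polyfit(bb[k],a[k],1)
    print('plate a med',np.percentile(a[k],[5,50,95]).round(4),'y ends',np.percentile(bb[k],[.5,99.5]).round(4),'dyaw',-np.degrees(pf[0]).round(2),'z',np.median(z[k]).round(4))
    for y0 in(.0825,.0275,-.0275,-.0825):
        # rails bright
        for sgn in(-1,1):
            k=(abs(bb-y0)<.024)&(sgn*a>.03)&(sgn*a<.15)&(z>.022)&(z<.06)
            pf=np.polyfit(a[k],bb[k],1); print('  rail',y0,sgn,k.sum(),np.percentile(bb[k],[3,97]).round(4),'slope',np.degrees(pf[0]).round(2),'z',np.percentile(z[k],[5,50,95]).round(4))
E
```

```text
{'mid': array([ 0.4556, -0.3913]), 'z': np.float64(0.0423), 'r': np.float64(0.0183), 'ang': np.float64(73.56), 'L': np.float64(0.1482), 'cost': np.float64(0.0013667455488937344)}
{'mid': array([ 0.4585, -0.3911]), 'z': np.float64(0.042), 'r': np.float64(0.0178), 'ang': np.float64(73.83), 'L': np.float64(0.1488), 'cost': np.float64(0.0010163234864247164)}
{'mid': array([ 0.4567, -0.391 ]), 'z': np.float64(0.041), 'r': np.float64(0.0192), 'ang': np.float64(73.69), 'L': np.float64(0.1495), 'cost': np.float64(0.0024963062041112377)}
plate a med [-0.0059 -0.0005  0.0052] y ends [-0.1195  0.1216] dyaw -0.09 z 0.0802
  rail 0.0825 -1 313 [0.07   0.0972] slope -0.25 z [0.0241 0.0304 0.0362]
  rail 0.0825 1 306 [0.0701 0.0969] slope -0.15 z [0.0233 0.0295 0.0362]
  rail 0.0275 -1 312 [0.0154 0.0421] slope 0.18 z [0.0282 0.034  0.0406]
  rail 0.0275 1 305 [0.0149 0.042 ] slope -0.05 z [0.0277 0.0335 0.0401]
  rail -0.0275 -1 310 [-0.0398 -0.0126] slope -0.1 z [0.0315 0.0384 0.0442]
  rail -0.0275 1 312 [-0.0402 -0.0132] slope 0.14 z [0.0306 0.0368 0.044 ]
  rail -0.0825 -1 310 [-0.0949 -0.0681] slope -0.05 z [0.0334 0.0407 0.0472]
  rail -0.0825 1 306 [-0.0951 -0.0683] slope -0.1 z [0.0325 0.04   0.0454]
plate a med [-0.0052  0.0003  0.0061] y ends [-0.1237  0.1206] dyaw -0.05 z 0.0806
  rail 0.0825 -1 265 [0.0682 0.0969] slope 0.37 z [0.0235 0.03   0.0336]
  rail 0.0825 1 256 [0.0683 0.0971] slope 0.08 z [0.0232 0.0292 0.033 ]
  rail 0.0275 -1 329 [0.0139 0.0409] slope 0.25 z [0.0243 0.034  0.0379]
  rail 0.0275 1 316 [0.0137 0.0418] slope 0.49 z [0.0238 0.0332 0.0368]
  rail -0.0275 -1 399 [-0.0407 -0.0137] slope 0.14 z [0.0238 0.037  0.041 ]
  rail -0.0275 1 376 [-0.0408 -0.0138] slope 0.14 z [0.0243 0.0365 0.0407]
  rail -0.0825 -1 449 [-0.0965 -0.069 ] slope 0.44 z [0.0242 0.0397 0.044 ]
  rail -0.0825 1 437 [-0.0962 -0.0689] slope 0.16 z [0.0239 0.039  0.0433]
```

Call:
{"name": "step_arm", "arguments": {"increments": [{"tx": 40,"ty": -10,"tz": 5,"az": -7},{"tx": 40,"ty": -20,"az": -8},{"tx": 40,"ty": -25,"az": -8},{"tx": 40,"ty": -30,"az": -8},{"tx": 40,"ty": -30,"az": -8},{"tx": 40,"ty": -30,"az": -8},{"tx": 35,"ty": -35,"az": -8},{"tx": 25,"ty": -40,"az": -8},{"tx": 20,"ty": -40,"az": -8},{"tx": 10,"ty": -45,"az": -8},{"ty": -45,"az": -8},{"ty": -45}]}}

```text
$.increments[0]: bad value
```

Call:
{"name": "step_arm", "arguments": {"increments": [{"tx": 40,"ty": -10,"tz": 5,"ax": 0,"ay": 0,"az": -7,"claw": 1},{"tx": 40,"ty": -20,"tz": 0,"ax": 0,"ay": 0,"az": -8,"claw": 1}], "newtons": 20}}

```text
time_s: 0.5
tcp_pos: [0.2922, 0.6118, 0.2508]
eef_rot: [-180.0, -0.0, -33.4]
contact_force: [1.2, -0.1, -0.5]
gripper_width: 0.0876
```

Call:
{"name": "step_arm", "arguments": {"increments": [{"tx": 35,"ty": -30,"tz": 0,"ax": 0,"ay": 0,"az": -7.9,"claw": 1},{"tx": 35,"ty": -30,"tz": 0,"ax": 0,"ay": 0,"az": -8,"claw": 1},{"tx": 30,"ty": -35,"tz": 0,"ax": 0,"ay": 0,"az": -8,"claw": 1},{"tx": 30,"ty": -35,"tz": 0,"ax": 0,"ay": 0,"az": -8,"claw": 1},{"tx": 30,"ty": -35,"tz": 0,"ax": 0,"ay": 0,"az": -8,"claw": 1},{"tx": 30,"ty": -35,"tz": 0,"ax": 0,"ay": 0,"az": -8,"claw": 1},{"tx": 30,"ty": -38,"tz": 0,"ax": 0,"ay": 0,"az": -8,"claw": 1},{"tx": 20,"ty": -40,"tz": 0,"ax": 0,"ay": 0,"az": -8,"claw": 1},{"tx": 10,"ty": -45,"tz": 0,"ax": 0,"ay": 0,"az": -8,"claw": 1},{"tx": 0,"ty": -45,"tz": 0,"ax": 0,"ay": 0,"az": -1,"claw": 1},{"tx": 0,"ty": -45,"tz": 0,"ax": 0,"ay": 0,"az": 0,"claw": 1},{"tx": 0,"ty": -45,"tz": 0,"ax": 0,"ay": 0,"az": 0,"claw": 1}]}}

```text
time_s: 1.7
tcp_pos: [0.542, 0.1509, 0.2506]
eef_rot: [-180.0, 0.0, -106.2]
contact_force: [1.3, 0.1, 0.3]
gripper_width: 0.0877
```

Call:
{"name": "step_arm", "arguments": {"increments": [{"tx": 0,"ty": -45,"tz": 0,"ax": 0,"ay": 0,"az": 0,"claw": 1},{"tx": 0,"ty": -45,"tz": 0,"ax": 0,"ay": 0,"az": 0,"claw": 1},{"tx": 0,"ty": -45,"tz": 0,"ax": 0,"ay": 0,"az": 0,"claw": 1},{"tx": 0,"ty": -45,"tz": 0,"ax": 0,"ay": 0,"az": 0,"claw": 1},{"tx": 0,"ty": -45,"tz": 0,"ax": 0,"ay": 0,"az": 0,"claw": 1},{"tx": -5,"ty": -45,"tz": 0,"ax": 0,"ay": 0,"az": 0,"claw": 1},{"tx": -5,"ty": -45,"tz": 0,"ax": 0,"ay": 0,"az": 0,"claw": 1},{"tx": -10,"ty": -45,"tz": 0,"ax": 0,"ay": 0,"az": 0,"claw": 1},{"tx": -15,"ty": -45,"tz": 0,"ax": 0,"ay": 0,"az": 0,"claw": 1},{"tx": -20,"ty": -40,"tz": -10,"ax": 0,"ay": 0,"az": 0,"claw": 1},{"tx": -15,"ty": -30,"tz": -20,"ax": 0,"ay": 0,"az": 0,"claw": 1},{"tx": 0,"ty": 0,"tz": 0,"ax": 0,"ay": 0,"az": 0,"claw": 1}]}}

```text
time_s: 2.9
tcp_pos: [0.4689, -0.3245, 0.2178]
eef_rot: [179.7, 0.0, -106.5]
contact_force: [-0.2, 0.7, -0.2]
gripper_width: 0.0876
```

Call:
{"name": "step_arm", "arguments": {"increments": [{"tx": -6,"ty": -35,"tz": -30,"ax": 0,"ay": 0,"az": 0,"claw": 1},{"tx": -6,"ty": -31.5,"tz": -30,"ax": 0,"ay": 0,"az": 0,"claw": 1},{"tx": 0,"ty": 0,"tz": -30,"ax": 0,"ay": 0,"az": 0,"claw": 1},{"tx": 0,"ty": 0,"tz": 0,"ax": 0,"ay": 0,"az": 0,"claw": 1}]}}

```text
time_s: 3.3
tcp_pos: [0.4576, -0.3879, 0.1264]
eef_rot: [179.6, 0.1, -106.3]
contact_force: [-0.6, -0.3, -0.3]
gripper_width: 0.0876
```

```bash
python3 - <<'E'
from h import *
s=r.get_state(); p=np.array(s['tcp_pos']); print(p,s['eef_rot'])
ims=[]
for n in('scene','top'):
    c=cap(n); a=c['image'].copy()
    d=np.array([np.cos(np.radians(73.7)),np.sin(np.radians(73.7)),0])
    for k in(-.075,0,.075):
        u=proj(c,np.array([.4567,-.391,.06])+k*d)[0]; cv2.circle(a,tuple(int(v) for v in u),1,(0,0,255),-1)
    u=proj(c,[.4567,-.391,.06])[0].astype(int); ims.append(cv2.resize(a[u[1]-50:u[1]+50,max(u[0]-60,0):u[0]+60],(396,330),interpolation=3))
cv2.imwrite('pics/pre.png',np.hstack(ims))
E
```

```text
[ 0.45762623 -0.38787926  0.1264483 ] [ 1.79579224e+02  1.00941096e-01 -1.06348333e+02]
```

View pics/pre.png

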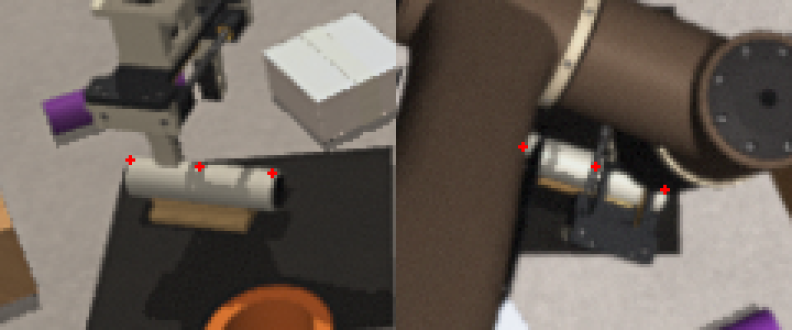

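The picture shows the gripper straddling the grey tube, with the projected ridge points (red) lying along it in both views. Now I descend and grip.

Call:
{"name": "step_arm", "arguments": {"increments": [{"tx": -1,"ty": -3,"tz": -25,"ax": 0,"ay": 0,"az": 0,"claw": 1},{"tx": 0,"ty": 0,"tz": -25,"ax": 0,"ay": 0,"az": 0,"claw": 1},{"tx": 0,"ty": 0,"tz": -14,"ax": 0,"ay": 0,"az": 0,"claw": 1},{"tx": 0,"ty": 0,"tz": -10,"ax": 0,"ay": 0,"az": 0,"claw": 1},{"tx": 0,"ty": 0,"tz": 0,"ax": 0,"ay": 0,"az": 0,"claw": 1},{"tx": 0,"ty": 0,"tz": 0,"ax": 0,"ay": 0,"az": 0,"claw": 0.2},{"tx": 0,"ty": 0,"tz": 0,"ax": 0,"ay": 0,"az": 0,"claw": 0.2}], "newtons": 25}}

```text
time_s: 4.1
tcp_pos: [0.46, -0.392, 0.0578]
eef_rot: [-179.9, -0.0, -106.2]
contact_force: [0.0, 0.2, 0.0]
gripper_width: 0.0763
```

Call:
{"name": "step_arm", "arguments": {"increments": [{"tx": 0,"ty": 0,"tz": 0,"ax": 0,"ay": 0,"az": 0,"claw": -1},{"tx": 0,"ty": 0,"tz": 0,"ax": 0,"ay": 0,"az": 0,"claw": -1},{"tx": 0,"ty": 0,"tz": 0,"ax": 0,"ay": 0,"az": 0,"claw": -1},{"tx": 0,"ty": 0,"tz": 0,"ax": 0,"ay": 0,"az": 0,"claw": -1},{"tx": 0,"ty": 0,"tz": 0,"ax": 0,"ay": 0,"az": 0,"claw": -1},{"tx": 0,"ty": 0,"tz": 0,"ax": 0,"ay": 0,"az": 0,"claw": -1}]}}

```text
time_s: 4.7
tcp_pos: [0.4569, -0.3911, 0.0564]
eef_rot: [179.7, 0.0, -106.2]
contact_force: [-6.5, 1.7, 6.2]
gripper_width: 0.0395
```

```bash
python3 - <<'E'
from h import *
for i in range(4):
    s=r.get_state(); print(s['time_s'],np.round(s['tcp_pos'],4),np.round(s['contact_force'],1),s['gripper_width']); optics.capture('top')
E
```

```text
4.7 [ 0.4569 -0.3911  0.0564] [-6.5  1.7  6.2] 0.039532093113242586
4.75 [ 0.4569 -0.3911  0.0563] [-6.6  2.   7.5] 0.039583287286366495
4.8 [ 0.4569 -0.3911  0.0564] [-5.6  2.   6.3] 0.03937837295509601
4.85 [ 0.4568 -0.3911  0.0563] [-5.2  2.7  5.4] 0.03948184461246169
```

Call:
{"name": "step_arm", "arguments": {"increments": [{"tx": 0,"ty": 0,"tz": 0,"ax": 0,"ay": 0,"az": 0,"claw": 0.3},{"tx": 0,"ty": 0,"tz": 0,"ax": 0,"ay": 0,"az": 0,"claw": 0.3},{"tx": -3,"ty": 0,"tz": -3,"ax": 0,"ay": 0,"az": 0,"claw": 0.3},{"tx": 0,"ty": 0,"tz": -3,"ax": 0,"ay": 0,"az": 0,"claw": 0.3},{"tx": 0,"ty": 0,"tz": 0,"ax": 0,"ay": 0,"az": 0,"claw": -1},{"tx": 0,"ty": 0,"tz": 0,"ax": 0,"ay": 0,"az": 0,"claw": -1},{"tx": 0,"ty": 0,"tz": 0,"ax": 0,"ay": 0,"az": 0,"claw": -1},{"tx": 0,"ty": 0,"tz": 0,"ax": 0,"ay": 0,"az": 0,"claw": -1},{"tx": 0,"ty": 0,"tz": 0,"ax": 0,"ay": 0,"az": 0,"claw": -1}]}}

```text
time_s: 5.8
tcp_pos: [0.4565, -0.3918, 0.0506]
eef_rot: [-180.0, -0.0, -106.2]
contact_force: [1.1, 0.4, -1.3]
gripper_width: 0.0395
```

Call:
{"name": "step_arm", "arguments": {"increments": [{"tx": 0,"ty": 0,"tz": 20,"ax": 0,"ay": 0,"az": 0,"claw": -1},{"tx": 0,"ty": 0,"tz": 40,"ax": 0,"ay": 0,"az": 0,"claw": -1},{"tx": 0,"ty": 10,"tz": 40,"ax": 0,"ay": 0,"az": 0,"claw": -1},{"tx": 8,"ty": 30,"tz": 0,"ax": 0,"ay": 0,"az": 2,"claw": -1},{"tx": 10,"ty": 40,"tz": 0,"ax": 0,"ay": 0,"az": 2,"claw": -1},{"tx": 10,"ty": 40,"tz": 0,"ax": 0,"ay": 0,"az": 2,"claw": -1},{"tx": 10,"ty": 40,"tz": 0,"ax": 0,"ay": 0,"az": 2,"claw": -1},{"tx": 10,"ty": 40,"tz": 0,"ax": 0,"ay": 0,"az": 2,"claw": -1},{"tx": 10,"ty": 40,"tz": 0,"ax": 0,"ay": 0,"az": 1.2,"claw": -1},{"tx": 9,"ty": 35,"tz": 0,"ax": 0,"ay": 0,"az": 0,"claw": -1},{"tx": 5,"ty": 30,"tz": 0,"ax": 0,"ay": 0,"az": 0,"claw": -1},{"tx": 4,"ty": 20,"tz": 0,"ax": 0,"ay": 0,"az": 0,"claw": -1}]}}

```text
time_s: 7.0
tcp_pos: [0.5318, -0.0647, 0.1502]
eef_rot: [179.9, 0.0, -95.0]
contact_force: [-0.0, 0.4, -3.0]
gripper_width: 0.0394
```

Call:
{"name": "step_arm", "arguments": {"increments": [{"tx": 0,"ty": 10,"tz": 0,"ax": 0,"ay": 0,"az": 0,"claw": -1},{"tx": 0,"ty": 0,"tz": 0,"ax": 0,"ay": 0,"az": 0,"claw": -1},{"tx": 0,"ty": 0,"tz": 0,"ax": 0,"ay": 0,"az": 0,"claw": -1},{"tx": 0,"ty": 0,"tz": 0,"ax": 0,"ay": 0,"az": 0,"claw": -1}]}}

```text
time_s: 7.4
tcp_pos: [0.5318, -0.0576, 0.1504]
eef_rot: [180.0, -0.0, -95.1]
contact_force: [-0.4, -0.0, -3.1]
gripper_width: 0.0392
```

```bash
cat > g.py <<'E'
from m import *
O=np.array([.5697,.0424]);x=np.radians(85.); ex=np.array([np.cos(x),np.sin(x)]); ey=np.array([-ex[1],ex[0]])
def G(p): q=np.asarray(p)[...,:2]-O; return np.stack([q@ex,q@ey,np.asarray(p)[...,2]],-1)
def W(a,b,z): return np.r_[O+a*ex+b*ey,z]
def st():
    s=r.get_state(); print('t',s['time_s'],'tcp',np.round(s['tcp_pos'],4),'rot',np.round(s['eef_rot'],2),'gauge',G(s['tcp_pos']).round(4),'F',np.round(s['contact_force'],1),'w',round(s['gripper_width'],4))
    return s
E
python3 - <<'E'
from g import *
st(); c=cap('scene'); cv2.imwrite('pics/a1.png',cv2.resize(c['image'][120:300,170:420],None,fx=3,fy=3,interpolation=3))
E
```

```text
t 7.4 tcp [ 0.5318 -0.0576  0.1504] rot [ 1.7997e+02 -1.0000e-02 -9.5070e+01] gauge [-0.1029  0.029   0.1504] F [-0.4 -0.  -3.1] w 0.0392
```

View pics/a1.png

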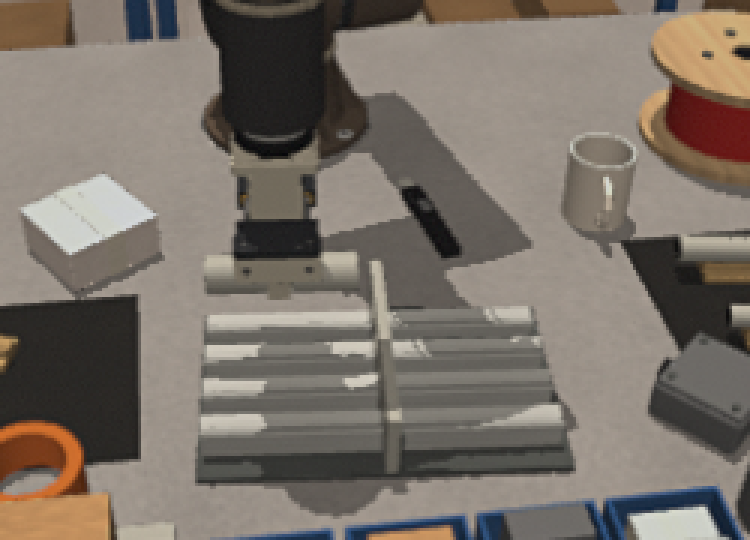

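The tube is held level above the gauge, spanning (205,272) to (358,272) in the crop. I lower it into the 32 rail.

Call:
{"name": "step_arm", "arguments": {"increments": [{"tx": 1,"ty": 0,"tz": -25,"ax": 0,"ay": 0,"az": 0,"claw": -1},{"tx": 0,"ty": 0,"tz": -25,"ax": 0,"ay": 0,"az": 0,"claw": -1},{"tx": 0,"ty": 0,"tz": -18,"ax": 0,"ay": 0,"az": 0,"claw": -1},{"tx": 0,"ty": 0,"tz": -8,"ax": 0,"ay": 0,"az": 0,"claw": -1},{"tx": 0,"ty": 0,"tz": -4,"ax": 0,"ay": 0,"az": 0,"claw": -1},{"tx": 0,"ty": 0,"tz": -3,"ax": 0,"ay": 0,"az": 0,"claw": -1},{"tx": 0,"ty": 0,"tz": 0,"ax": 0,"ay": 0,"az": 0,"claw": -1},{"tx": 0,"ty": 0,"tz": 0,"ax": 0,"ay": 0,"az": 0,"claw": -1}]}}

```text
time_s: 8.25
tcp_pos: [0.5337, -0.0567, 0.0683]
eef_rot: [-179.9, 0.0, -95.0]
contact_force: [-0.4, -0.6, -2.6]
gripper_width: 0.0395
```

Call:
{"name": "step_arm", "arguments": {"increments": [{"tx": 0,"ty": 0,"tz": -1,"ax": 0,"ay": 0,"az": 0,"claw": -1},{"tx": 0,"ty": 0,"tz": -1,"ax": 0,"ay": 0,"az": 0,"claw": -1},{"tx": 0,"ty": 0,"tz": 0,"ax": 0,"ay": 0,"az": 0,"claw": -1},{"tx": 0,"ty": 0,"tz": 0,"ax": 0,"ay": 0,"az": 0,"claw": -1}]}}

```text
time_s: 8.65
tcp_pos: [0.5332, -0.0567, 0.0656]
eef_rot: [-180.0, 0.0, -95.0]
contact_force: [0.1, -0.1, -2.6]
gripper_width: 0.0392
```

Call:
{"name": "step_arm", "arguments": {"increments": [{"tx": 0,"ty": 0,"tz": -1.2,"ax": 0,"ay": 0,"az": 0,"claw": -1},{"tx": 0,"ty": 0,"tz": 0,"ax": 0,"ay": 0,"az": 0,"claw": -1},{"tx": 0,"ty": 0,"tz": 0,"ax": 0,"ay": 0,"az": 0,"claw": -1}]}}

```text
time_s: 8.95
tcp_pos: [0.5332, -0.0567, 0.0643]
eef_rot: [180.0, -0.0, -95.0]
contact_force: [-0.3, 0.7, -3.4]
gripper_width: 0.0396
```

Call:
{"name": "step_arm", "arguments": {"increments": [{"tx": 0,"ty": 0,"tz": -1.2,"ax": 0,"ay": 0,"az": 0,"claw": -1},{"tx": 0,"ty": 0,"tz": 0,"ax": 0,"ay": 0,"az": 0,"claw": -1},{"tx": 0,"ty": 0,"tz": 0,"ax": 0,"ay": 0,"az": 0,"claw": -1}]}}

```text
time_s: 9.25
tcp_pos: [0.5334, -0.0567, 0.0636]
eef_rot: [-180.0, -0.0, -95.0]
contact_force: [-1.8, 0.4, 3.0]
gripper_width: 0.0393
```

Call:
{"name": "step_arm", "arguments": {"increments": [{"tx": 0,"ty": 0,"tz": -1,"ax": 0,"ay": 0,"az": 0,"claw": -1},{"tx": 0,"ty": 0,"tz": 0,"ax": 0,"ay": 0,"az": 0,"claw": -1},{"tx": 0,"ty": 0,"tz": 0,"ax": 0,"ay": 0,"az": 0,"claw": -1}]}}

```text
time_s: 9.55
tcp_pos: [0.5334, -0.0568, 0.0635]
eef_rot: [-180.0, -0.0, -95.0]
contact_force: [-6.3, 2.2, 14.9]
gripper_width: 0.0394
```

Call:
{"name": "step_arm", "arguments": {"increments": [{"tx": -0.6,"ty": 0,"tz": 0.8,"ax": 0,"ay": 0,"az": 0,"claw": -1},{"tx": 0.2,"ty": 3,"tz": 0,"ax": 0,"ay": 0,"az": 0,"claw": -1},{"tx": 0.4,"ty": 4,"tz": 0,"ax": 0,"ay": 0,"az": 0,"claw": -1},{"tx": 0.4,"ty": 4,"tz": 0,"ax": 0,"ay": 0,"az": 0,"claw": -1},{"tx": 0.3,"ty": 4,"tz": 0,"ax": 0,"ay": 0,"az": 0,"claw": -1},{"tx": 0,"ty": 0,"tz": 0,"ax": 0,"ay": 0,"az": 0,"claw": -1},{"tx": 0,"ty": 0,"tz": 0,"ax": 0,"ay": 0,"az": 0,"claw": -1}]}}

```text
time_s: 10.25
tcp_pos: [0.5344, -0.0418, 0.0634]
eef_rot: [-180.0, -0.0, -95.0]
contact_force: [-1.0, -3.6, 6.2]
gripper_width: 0.0395
```

Call:
{"name": "step_arm", "arguments": {"increments": [{"tx": 0.1,"ty": 1,"tz": 0,"ax": 0,"ay": 0,"az": 0,"claw": -1},{"tx": 0.1,"ty": 1,"tz": 0,"ax": 0,"ay": 0,"az": 0,"claw": -1},{"tx": 0,"ty": 0,"tz": 0,"ax": 0,"ay": 0,"az": 0,"claw": -1},{"tx": 0,"ty": 0,"tz": 0,"ax": 0,"ay": 0,"az": 0,"claw": -1}]}}

```text
time_s: 10.65
tcp_pos: [0.5345, -0.0402, 0.0634]
eef_rot: [-180.0, -0.0, -95.0]
contact_force: [-0.5, -4.4, 5.6]
gripper_width: 0.0391
```

Call:
{"name": "step_arm", "arguments": {"increments": [{"tx": 0.1,"ty": 1,"tz": 0,"ax": 0,"ay": 0,"az": 0,"claw": -1},{"tx": 0.1,"ty": 1,"tz": 0,"ax": 0,"ay": 0,"az": 0,"claw": -1},{"tx": 0,"ty": 0,"tz": 0,"ax": 0,"ay": 0,"az": 0,"claw": -1},{"tx": 0,"ty": 0,"tz": 0,"ax": 0,"ay": 0,"az": 0,"claw": -1}]}}

```text
time_s: 11.05
tcp_pos: [0.5347, -0.0383, 0.0634]
eef_rot: [-180.0, -0.0, -95.0]
contact_force: [-1.0, -4.5, 5.0]
gripper_width: 0.0393
```

Call:
{"name": "step_arm", "arguments": {"increments": [{"tx": 0.1,"ty": 0.8,"tz": 0,"ax": 0,"ay": 0,"az": 0,"claw": -1},{"tx": 0,"ty": 0,"tz": 0,"ax": 0,"ay": 0,"az": 0,"claw": -1},{"tx": 0,"ty": 0,"tz": 0,"ax": 0,"ay": 0,"az": 0,"claw": -1}]}}

```text
time_s: 11.35
tcp_pos: [0.5347, -0.0376, 0.0634]
eef_rot: [-180.0, -0.1, -95.0]
contact_force: [-0.9, -4.6, 7.0]
gripper_width: 0.0392
```

Call:
{"name": "step_arm", "arguments": {"increments": [{"tx": 0.1,"ty": 0.8,"tz": 0,"ax": 0,"ay": 0,"az": 0,"claw": -1},{"tx": 0,"ty": 0,"tz": 0,"ax": 0,"ay": 0,"az": 0,"claw": -1},{"tx": 0,"ty": 0,"tz": 0,"ax": 0,"ay": 0,"az": 0,"claw": -1}]}}

```text
time_s: 11.65
tcp_pos: [0.5348, -0.0368, 0.0634]
eef_rot: [-180.0, -0.1, -95.0]
contact_force: [-1.5, -6.3, 5.6]
gripper_width: 0.0392
```

Call:
{"name": "step_arm", "arguments": {"increments": [{"tx": 0.1,"ty": 0.8,"tz": 0,"ax": 0,"ay": 0,"az": 0,"claw": -1},{"tx": 0,"ty": 0,"tz": 0,"ax": 0,"ay": 0,"az": 0,"claw": -1},{"tx": 0,"ty": 0,"tz": 0,"ax": 0,"ay": 0,"az": 0,"claw": -1}]}}

```text
time_s: 11.95
tcp_pos: [0.5348, -0.0365, 0.0634]
eef_rot: [-180.0, -0.1, -95.0]
contact_force: [0.4, -8.9, 5.3]
gripper_width: 0.0395
```

Call:
{"name": "step_arm", "arguments": {"increments": [{"tx": 0.1,"ty": 0.6,"tz": 0,"ax": 0,"ay": 0,"az": 0,"claw": -1},{"tx": 0,"ty": 0,"tz": 0,"ax": 0,"ay": 0,"az": 0,"claw": -1},{"tx": 0,"ty": 0,"tz": 0,"ax": 0,"ay": 0,"az": 0,"claw": -1}]}}

```text
time_s: 12.25
tcp_pos: [0.5348, -0.0365, 0.0634]
eef_rot: [180.0, -0.1, -95.0]
contact_force: [-0.6, -13.4, 5.8]
gripper_width: 0.039
```

```bash
python3 - <<'E'
from g import *
st(); c=cap('scene'); g,P,I=cloud(c,(225,190,370,290)); q=G(P)
k=(abs(q[:,1]-.0275)<.022)&(q[:,2]>.046)&(q[:,2]<.078)&(q[:,0]<-.004)
print('tube pts',k.sum(),'x',np.percentile(q[k,0],[1,50,99]).round(4),'y',np.percentile(q[k,1],[2,50,98]).round(4),'z',np.percentile(q[k,2],[50,97]).round(4))
cv2.imwrite('pics/a2.png',cv2.resize(c['image'][170:300,210:390],None,fx=4,fy=4,interpolation=3))
E
```

```text
t 12.25 tcp [ 0.5348 -0.0365  0.0634] rot [ 1.7999e+02 -1.3000e-01 -9.5020e+01] gauge [-0.0816  0.0279  0.0634] F [ -0.6 -13.4   5.8] w 0.039
tube pts 276 x [-0.1546 -0.0503 -0.0059] y [0.0069 0.0151 0.0378] z [0.0663 0.0745]
```

View pics/a2.png

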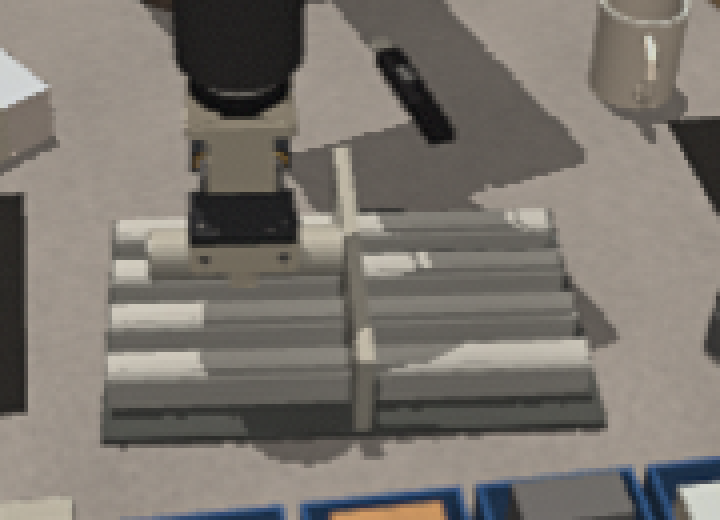

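The tube nose, at (345,240), is against the plate in the second rail from the robot, the 32. It was turned away at about 9 N net of friction. Now I back off and carry it over to the 40 rail.

Call:
{"name": "step_arm", "arguments": {"increments": [{"tx": -0.6,"ty": -6,"tz": 0,"ax": 0,"ay": 0,"az": 0,"claw": -1},{"tx": -0.6,"ty": -7,"tz": 2,"ax": 0,"ay": 0,"az": 0,"claw": -1},{"tx": -0.6,"ty": -7,"tz": 10,"ax": 0,"ay": 0,"az": 0,"claw": -1},{"tx": 0,"ty": 0,"tz": 24,"ax": 0,"ay": 0,"az": 0,"claw": -1},{"tx": -10,"ty": 1,"tz": 10,"ax": 0,"ay": 0,"az": 0,"claw": -1},{"tx": -20,"ty": 2,"tz": 0,"ax": 0,"ay": 0,"az": 0,"claw": -1},{"tx": -15,"ty": 1,"tz": 0,"ax": 0,"ay": 0,"az": 0,"claw": -1},{"tx": -10,"ty": 1,"tz": 0,"ax": 0,"ay": 0,"az": 0,"claw": -1},{"tx": 0,"ty": 0,"tz": 0,"ax": 0,"ay": 0,"az": 0,"claw": -1},{"tx": 0,"ty": 0,"tz": 0,"ax": 0,"ay": 0,"az": 0,"claw": -1},{"tx": 0,"ty": 0,"tz": 0,"ax": 0,"ay": 0,"az": 0,"claw": -1}]}}

```text
time_s: 13.4
tcp_pos: [0.4787, -0.0496, 0.1091]
eef_rot: [-180.0, 0.0, -95.0]
contact_force: [-0.2, -0.5, -3.4]
gripper_width: 0.039
```

```bash
python3 - <<'E'
from g import *
s=st(); print((W(-.1,.083,.0586)-s['tcp_pos'])*1000)
E
```

```text
t 13.4 tcp [ 0.4787 -0.0496  0.1091] rot [-179.96    0.    -95.01] gauge [-0.0996  0.0827  0.1091] F [-0.2 -0.5 -3.4] w 0.039
[ -0.35266288  -0.37423454 -50.4802955 ]
```

Call:
{"name": "step_arm", "arguments": {"increments": [{"tx": -0.2,"ty": 0,"tz": -20,"ax": 0,"ay": 0,"az": 0,"claw": -1},{"tx": 0,"ty": 0,"tz": -18,"ax": 0,"ay": 0,"az": 0,"claw": -1},{"tx": 0,"ty": 0,"tz": -7,"ax": 0,"ay": 0,"az": 0,"claw": -1},{"tx": 0,"ty": 0,"tz": -3,"ax": 0,"ay": 0,"az": 0,"claw": -1},{"tx": 0,"ty": 0,"tz": 0,"ax": 0,"ay": 0,"az": 0,"claw": -1},{"tx": 0,"ty": 0,"tz": 0,"ax": 0,"ay": 0,"az": 0,"claw": -1},{"tx": 0,"ty": 0,"tz": 0,"ax": 0,"ay": 0,"az": 0,"claw": -1}]}}

```text
time_s: 14.1
tcp_pos: [0.4783, -0.0496, 0.0616]
eef_rot: [-179.9, 0.0, -95.0]
contact_force: [0.0, 0.5, -2.3]
gripper_width: 0.0393
```

Call:
{"name": "step_arm", "arguments": {"increments": [{"tx": 0,"ty": 0,"tz": -1.2,"ax": 0,"ay": 0,"az": 0,"claw": -1},{"tx": 0,"ty": 0,"tz": 0,"ax": 0,"ay": 0,"az": 0,"claw": -1},{"tx": 0,"ty": 0,"tz": 0,"ax": 0,"ay": 0,"az": 0,"claw": -1}]}}

```text
time_s: 14.4
tcp_pos: [0.4777, -0.0497, 0.0599]
eef_rot: [-180.0, 0.0, -95.0]
contact_force: [0.0, 0.5, -3.9]
gripper_width: 0.0394
```

Call:
{"name": "step_arm", "arguments": {"increments": [{"tx": 0,"ty": 0,"tz": -1.2,"ax": 0,"ay": 0,"az": 0,"claw": -1},{"tx": 0,"ty": 0,"tz": 0,"ax": 0,"ay": 0,"az": 0,"claw": -1},{"tx": 0,"ty": 0,"tz": 0,"ax": 0,"ay": 0,"az": 0,"claw": -1}]}}

```text
time_s: 14.7
tcp_pos: [0.4782, -0.0497, 0.0592]
eef_rot: [-179.9, 0.0, -95.0]
contact_force: [-1.9, -0.3, 5.6]
gripper_width: 0.0395
```

Call:
{"name": "step_arm", "arguments": {"increments": [{"tx": 0,"ty": 0,"tz": 0,"ax": 0,"ay": 0,"az": 0,"claw": -0.04},{"tx": 0,"ty": 0,"tz": 0,"ax": 0,"ay": 0,"az": 0,"claw": -0.04},{"tx": 0,"ty": 0,"tz": 0,"ax": 0,"ay": 0,"az": 0,"claw": -0.04},{"tx": 0,"ty": 0,"tz": 1,"ax": 0,"ay": 0,"az": 0,"claw": -0.04},{"tx": 0,"ty": 0,"tz": 2,"ax": 0,"ay": 0,"az": 0,"claw": -0.04},{"tx": 0,"ty": 0,"tz": 2,"ax": 0,"ay": 0,"az": 0,"claw": 0.1},{"tx": 0,"ty": 0,"tz": 1,"ax": 0,"ay": 0,"az": 0,"claw": 0.2},{"tx": 0,"ty": 0,"tz": 2,"ax": 0,"ay": 0,"az": 0,"claw": 0.2},{"tx": 0,"ty": 0,"tz": 10,"ax": 0,"ay": 0,"az": 0,"claw": 0.2},{"tx": 0,"ty": 0,"tz": 25,"ax": 0,"ay": 0,"az": 0,"claw": 0.2},{"tx": 0,"ty": 0,"tz": 10,"ax": 0,"ay": 0,"az": 0,"claw": 0.2}]}}

```text
time_s: 15.8
tcp_pos: [0.4788, -0.0496, 0.1139]
eef_rot: [-179.8, 0.0, -95.0]
contact_force: [0.6, -0.1, -0.3]
gripper_width: 0.0525
```

Call:
{"name": "step_arm", "arguments": {"increments": [{"tx": -1,"ty": -15,"tz": 0,"ax": 0,"ay": 0,"az": 0,"claw": -1},{"tx": -3,"ty": -30,"tz": 0,"ax": 0,"ay": 0,"az": 0,"claw": -1},{"tx": -3,"ty": -35,"tz": 0,"ax": 0,"ay": 0,"az": 0,"claw": -1},{"tx": -1,"ty": -15,"tz": 0,"ax": 0,"ay": 0,"az": 0,"claw": -1},{"tx": 0,"ty": 0,"tz": 0,"ax": 0,"ay": 0,"az": 0,"claw": -1},{"tx": 0,"ty": 0,"tz": 0,"ax": 0,"ay": 0,"az": 0,"claw": -1},{"tx": 0,"ty": 0,"tz": 0,"ax": 0,"ay": 0,"az": 0,"claw": -1}]}}

```text
time_s: 16.5
tcp_pos: [0.4698, -0.1443, 0.1117]
eef_rot: [-180.0, 0.0, -95.0]
contact_force: [-0.3, 1.0, 0.5]
gripper_width: 0.0034
```

```bash
python3 - <<'E'
from g import *
s=st(); c=cap('scene'); g,P,I=cloud(c,(225,150,370,290)); q=G(P)
k=(abs(q[:,1]-.0825)<.022)&(q[:,2]>.046)&(q[:,2]<.078)&(q[:,0]<-.004)
print('tube pts',k.sum(),'x',np.percentile(q[k,0],[1,50,99]).round(4),'z',np.percentile(q[k,2],[50,97]).round(4))
cv2.imwrite('pics/a3.png',cv2.resize(c['image'][150:290,190:390],None,fx=3.6,fy=3.6,interpolation=3))
E
```

```text
t 16.5 tcp [ 0.4698 -0.1443  0.1117] rot [-1.7998e+02  1.0000e-02 -9.5000e+01] gauge [-0.1947  0.0832  0.1117] F [-0.3  1.   0.5] w 0.0034
tube pts 505 x [-0.1717 -0.0986 -0.0249] z [0.0635 0.0708]
```

View pics/a3.png

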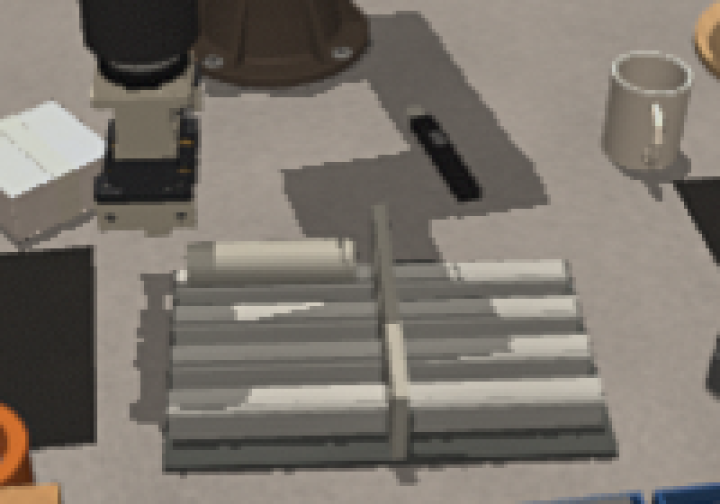

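The tube lies in the 40 rail, from (187,262) to (355,255), with the shut fingers behind its tail. I lower them and push.

Call:
{"name": "step_arm", "arguments": {"increments": [{"tx": 0,"ty": -3,"tz": -20,"ax": 0,"ay": 0,"az": 0,"claw": -1},{"tx": 0,"ty": 0,"tz": -20,"ax": 0,"ay": 0,"az": 0,"claw": -1},{"tx": 0,"ty": 0,"tz": -10,"ax": 0,"ay": 0,"az": 0,"claw": -1},{"tx": 0,"ty": 0,"tz": 0,"ax": 0,"ay": 0,"az": 0,"claw": -1},{"tx": 0,"ty": 0,"tz": 0,"ax": 0,"ay": 0,"az": 0,"claw": -1},{"tx": 0.4,"ty": 5,"tz": 0,"ax": 0,"ay": 0,"az": 0,"claw": -1},{"tx": 0.4,"ty": 5,"tz": 0,"ax": 0,"ay": 0,"az": 0,"claw": -1},{"tx": 0,"ty": 0,"tz": 0,"ax": 0,"ay": 0,"az": 0,"claw": -1}]}}

```text
time_s: 17.35
tcp_pos: [0.471, -0.1371, 0.0622]
eef_rot: [-179.9, 0.0, -95.0]
contact_force: [-0.7, 0.3, 0.4]
gripper_width: 0.0003
```

Call:
{"name": "step_arm", "arguments": {"increments": [{"tx": 0.3,"ty": 3,"tz": 0,"ax": 0,"ay": 0,"az": 0,"claw": -1},{"tx": 0.3,"ty": 3,"tz": 0,"ax": 0,"ay": 0,"az": 0,"claw": -1},{"tx": 0.3,"ty": 3,"tz": 0,"ax": 0,"ay": 0,"az": 0,"claw": -1},{"tx": 0.3,"ty": 3,"tz": 0,"ax": 0,"ay": 0,"az": 0,"claw": -1},{"tx": 0,"ty": 0,"tz": 0,"ax": 0,"ay": 0,"az": 0,"claw": -1}]}}

```text
time_s: 17.85
tcp_pos: [0.4717, -0.1255, 0.0616]
eef_rot: [180.0, -0.0, -95.0]
contact_force: [-0.8, -2.5, 1.7]
gripper_width: 0.0006
```

Call:
{"name": "step_arm", "arguments": {"increments": [{"tx": 0.2,"ty": 2,"tz": 0,"ax": 0,"ay": 0,"az": 0,"claw": -1},{"tx": 0.2,"ty": 2,"tz": 0,"ax": 0,"ay": 0,"az": 0,"claw": -1},{"tx": 0.2,"ty": 2,"tz": 0,"ax": 0,"ay": 0,"az": 0,"claw": -1},{"tx": 0.1,"ty": 1,"tz": 0,"ax": 0,"ay": 0,"az": 0,"claw": -1},{"tx": 0.1,"ty": 1,"tz": 0,"ax": 0,"ay": 0,"az": 0,"claw": -1},{"tx": 0,"ty": 0,"tz": 0,"ax": 0,"ay": 0,"az": 0,"claw": -1}]}}

```text
time_s: 18.45
tcp_pos: [0.4724, -0.1176, 0.0615]
eef_rot: [180.0, 0.0, -95.0]
contact_force: [-0.7, -4.4, 2.0]
gripper_width: 0.0005
```

Call:
{"name": "step_arm", "arguments": {"increments": [{"tx": 0.1,"ty": 1,"tz": 0,"ax": 0,"ay": 0,"az": 0,"claw": -1},{"tx": 0.1,"ty": 1,"tz": 0,"ax": 0,"ay": 0,"az": 0,"claw": -1},{"tx": 0.1,"ty": 1,"tz": 0,"ax": 0,"ay": 0,"az": 0,"claw": -1},{"tx": 0,"ty": 0,"tz": 0,"ax": 0,"ay": 0,"az": 0,"claw": -1}]}}

```text
time_s: 18.85
tcp_pos: [0.4728, -0.1146, 0.0615]
eef_rot: [180.0, 0.0, -95.0]
contact_force: [-1.9, -2.8, 1.8]
gripper_width: 0.0007
```

Call:
{"name": "step_arm", "arguments": {"increments": [{"tx": 0.1,"ty": 1,"tz": 0,"ax": 0,"ay": 0,"az": 0,"claw": -1},{"tx": 0.1,"ty": 1,"tz": 0,"ax": 0,"ay": 0,"az": 0,"claw": -1},{"tx": 0.1,"ty": 1,"tz": 0,"ax": 0,"ay": 0,"az": 0,"claw": -1},{"tx": 0,"ty": 0,"tz": 0,"ax": 0,"ay": 0,"az": 0,"claw": -1}]}}

```text
time_s: 19.25
tcp_pos: [0.4731, -0.1116, 0.0615]
eef_rot: [180.0, 0.0, -95.0]
contact_force: [-1.6, -2.1, 2.1]
gripper_width: 0.0004
```

Call:
{"name": "step_arm", "arguments": {"increments": [{"tx": 0.2,"ty": 2,"tz": 0,"ax": 0,"ay": 0,"az": 0,"claw": -1},{"tx": 0.2,"ty": 2,"tz": 0,"ax": 0,"ay": 0,"az": 0,"claw": -1},{"tx": 0.2,"ty": 2,"tz": 0,"ax": 0,"ay": 0,"az": 0,"claw": -1},{"tx": 0.2,"ty": 2,"tz": 0,"ax": 0,"ay": 0,"az": 0,"claw": -1},{"tx": 0.2,"ty": 2,"tz": 0,"ax": 0,"ay": 0,"az": 0,"claw": -1},{"tx": 0.1,"ty": 2,"tz": 0,"ax": 0,"ay": 0,"az": 0,"claw": -1}]}}

```text
time_s: 19.85
tcp_pos: [0.4742, -0.0995, 0.0615]
eef_rot: [-180.0, 0.0, -95.0]
contact_force: [-1.5, -2.2, 1.6]
gripper_width: 0.0005
```

Call:
{"name": "step_arm", "arguments": {"increments": [{"tx": 0.2,"ty": 2,"tz": 0,"ax": 0,"ay": 0,"az": 0,"claw": -1},{"tx": 0.2,"ty": 2,"tz": 0,"ax": 0,"ay": 0,"az": 0,"claw": -1},{"tx": 0.2,"ty": 2,"tz": 0,"ax": 0,"ay": 0,"az": 0,"claw": -1},{"tx": 0.2,"ty": 2,"tz": 0,"ax": 0,"ay": 0,"az": 0,"claw": -1},{"tx": 0.2,"ty": 2,"tz": 0,"ax": 0,"ay": 0,"az": 0,"claw": -1},{"tx": 0.1,"ty": 2,"tz": 0,"ax": 0,"ay": 0,"az": 0,"claw": -1}]}}

```text
time_s: 20.45
tcp_pos: [0.4753, -0.0876, 0.0616]
eef_rot: [180.0, 0.0, -95.0]
contact_force: [-1.7, -3.4, 1.0]
gripper_width: 0.0007
```

Call:
{"name": "step_arm", "arguments": {"increments": [{"tx": 0.3,"ty": 3,"tz": 0,"ax": 0,"ay": 0,"az": 0,"claw": -1},{"tx": 0.2,"ty": 3,"tz": 0,"ax": 0,"ay": 0,"az": 0,"claw": -1},{"tx": 0.3,"ty": 3,"tz": 0,"ax": 0,"ay": 0,"az": 0,"claw": -1},{"tx": 0.2,"ty": 3,"tz": 0,"ax": 0,"ay": 0,"az": 0,"claw": -1},{"tx": 0.3,"ty": 3,"tz": 0,"ax": 0,"ay": 0,"az": 0,"claw": -1},{"tx": 0.3,"ty": 3,"tz": 0,"ax": 0,"ay": 0,"az": 0,"claw": -1},{"tx": 0.3,"ty": 3,"tz": 0,"ax": 0,"ay": 0,"az": 0,"claw": -1},{"tx": 0.2,"ty": 3,"tz": 0,"ax": 0,"ay": 0,"az": 0,"claw": -1},{"tx": 0.3,"ty": 3,"tz": 0,"ax": 0,"ay": 0,"az": 0,"claw": -1},{"tx": 0.2,"ty": 3,"tz": 0,"ax": 0,"ay": 0,"az": 0,"claw": -1}]}}

```text
time_s: 21.45
tcp_pos: [0.4779, -0.0575, 0.0616]
eef_rot: [-180.0, 0.0, -95.0]
contact_force: [-0.2, -2.1, 0.8]
gripper_width: 0.0007
```

Call:
{"name": "step_arm", "arguments": {"increments": [{"tx": 0.3,"ty": 3,"tz": 0,"ax": 0,"ay": 0,"az": 0,"claw": -1},{"tx": 0.2,"ty": 3,"tz": 0,"ax": 0,"ay": 0,"az": 0,"claw": -1},{"tx": 0.3,"ty": 3,"tz": 0,"ax": 0,"ay": 0,"az": 0,"claw": -1},{"tx": 0.2,"ty": 3,"tz": 0,"ax": 0,"ay": 0,"az": 0,"claw": -1},{"tx": 0.3,"ty": 3,"tz": 0,"ax": 0,"ay": 0,"az": 0,"claw": -1},{"tx": 0.3,"ty": 3,"tz": 0,"ax": 0,"ay": 0,"az": 0,"claw": -1},{"tx": 0.3,"ty": 3,"tz": 0,"ax": 0,"ay": 0,"az": 0,"claw": -1},{"tx": 0.2,"ty": 3,"tz": 0,"ax": 0,"ay": 0,"az": 0,"claw": -1},{"tx": 0.3,"ty": 3,"tz": 0,"ax": 0,"ay": 0,"az": 0,"claw": -1},{"tx": 0.2,"ty": 3,"tz": 0,"ax": 0,"ay": 0,"az": 0,"claw": -1}]}}

```text
time_s: 22.45
tcp_pos: [0.4805, -0.0275, 0.0615]
eef_rot: [180.0, -0.0, -95.0]
contact_force: [-1.4, -2.9, -0.1]
gripper_width: -0.0
```

Call:
{"name": "step_arm", "arguments": {"increments": [{"tx": 0.3,"ty": 3,"tz": 0,"ax": 0,"ay": 0,"az": 0,"claw": -1},{"tx": 0.2,"ty": 3,"tz": 0,"ax": 0,"ay": 0,"az": 0,"claw": -1},{"tx": 0.3,"ty": 3,"tz": 0,"ax": 0,"ay": 0,"az": 0,"claw": -1},{"tx": 0.2,"ty": 3,"tz": 0,"ax": 0,"ay": 0,"az": 0,"claw": -1},{"tx": 0.3,"ty": 3,"tz": 0,"ax": 0,"ay": 0,"az": 0,"claw": -1},{"tx": 0.3,"ty": 3,"tz": 0,"ax": 0,"ay": 0,"az": 0,"claw": -1},{"tx": 0.3,"ty": 3,"tz": 0,"ax": 0,"ay": 0,"az": 0,"claw": -1},{"tx": 0.2,"ty": 3,"tz": 0,"ax": 0,"ay": 0,"az": 0,"claw": -1},{"tx": 0.3,"ty": 3,"tz": 0,"ax": 0,"ay": 0,"az": 0,"claw": -1},{"tx": 0.2,"ty": 3,"tz": 0,"ax": 0,"ay": 0,"az": 0,"claw": -1},{"tx": 0,"ty": 0,"tz": 0,"ax": 0,"ay": 0,"az": 0,"claw": -1}]}}

```text
time_s: 23.55
tcp_pos: [0.4835, 0.0028, 0.0617]
eef_rot: [-180.0, 0.0, -95.0]
contact_force: [0.1, 0.2, -0.3]
gripper_width: 0.0002
```

```bash
cat > chk.py <<'E'
from g import *
import sys
s=st()
for n,b in(('scene',(225,150,370,290)),('top',(210,140,332,232))):
    c=cap(n); g,P,I=cloud(c,b); q=G(P)
    k=(abs(q[:,1]-.0825)<.02)&(q[:,2]>.046)&(q[:,2]<.076)&(q[:,0]>.012)&(q[:,0]<.18)
    if k.sum()>5: print(n,k.sum(),'x',np.percentile(q[k,0],[1,50,99]).round(4),'y',np.percentile(q[k,1],[2,50,98]).round(4),'z',np.percentile(q[k,2],[50,97]).round(4))
    if n=='scene': cv2.imwrite(f'pics/{sys.argv[1]}.png',cv2.resize(c['image'][150:290,190:390],None,fx=3.6,fy=3.6,interpolation=3))
E
python3 chk.py a4
```

```text
t 23.55 tcp [0.4835 0.0028 0.0617] rot [-1.7996e+02  2.0000e-02 -9.5000e+01] gauge [-0.047   0.0824  0.0617] F [ 0.1  0.2 -0.3] w 0.0002
scene 327 x [0.0132 0.0621 0.113 ] y [0.0629 0.0708 0.0925] z [0.0633 0.0706]
```

View pics/a4.png

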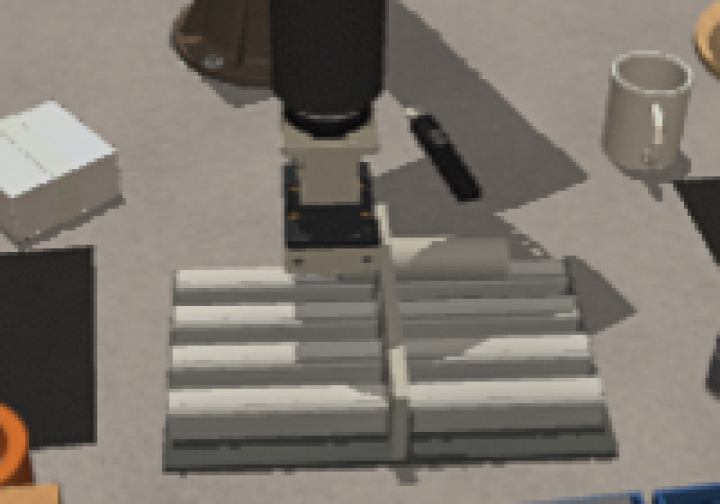

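The tube has gone through the hole, with its nose at (508,255), about x = 0.113. Its tail is at about -0.037, so about 24 mm more is needed.

Call:
{"name": "step_arm", "arguments": {"increments": [{"tx": 0.3,"ty": 3,"tz": 0,"ax": 0,"ay": 0,"az": 0,"claw": -1},{"tx": 0.2,"ty": 3,"tz": 0,"ax": 0,"ay": 0,"az": 0,"claw": -1},{"tx": 0.3,"ty": 3,"tz": 0,"ax": 0,"ay": 0,"az": 0,"claw": -1},{"tx": 0.2,"ty": 3,"tz": 0,"ax": 0,"ay": 0,"az": 0,"claw": -1},{"tx": 0.3,"ty": 3,"tz": 0,"ax": 0,"ay": 0,"az": 0,"claw": -1},{"tx": 0.3,"ty": 3,"tz": 0,"ax": 0,"ay": 0,"az": 0,"claw": -1},{"tx": 0.3,"ty": 3,"tz": 0,"ax": 0,"ay": 0,"az": 0,"claw": -1},{"tx": 0.2,"ty": 2,"tz": 0,"ax": 0,"ay": 0,"az": 0,"claw": -1},{"tx": 0,"ty": 0,"tz": 0,"ax": 0,"ay": 0,"az": 0,"claw": -1},{"tx": 0,"ty": 0,"tz": 0,"ax": 0,"ay": 0,"az": 0,"claw": -1}]}}

```text
time_s: 24.65
tcp_pos: [0.485, 0.0255, 0.0614]
eef_rot: [180.0, 0.0, -95.0]
contact_force: [-0.1, -0.3, 0.3]
gripper_width: 0.0006
```

Call:
{"name": "step_arm", "arguments": {"increments": [{"tx": -0.6,"ty": -6,"tz": 0,"ax": 0,"ay": 0,"az": 0,"claw": -1},{"tx": -1,"ty": -15,"tz": 10,"ax": 0,"ay": 0,"az": 0,"claw": -1},{"tx": -2,"ty": -25,"tz": 30,"ax": 0,"ay": 0,"az": 0,"claw": -1},{"tx": -2,"ty": -30,"tz": 30,"ax": 0,"ay": 0,"az": 0,"claw": -1},{"tx": 0,"ty": -30,"tz": 30,"ax": 0,"ay": 0,"az": 0,"claw": -1},{"tx": 0,"ty": -20,"tz": 20,"ax": 0,"ay": 0,"az": 0,"claw": -1},{"tx": 0,"ty": -10,"tz": 0,"ax": 0,"ay": 0,"az": 0,"claw": -1},{"tx": 0,"ty": 0,"tz": 0,"ax": 0,"ay": 0,"az": 0,"claw": -1},{"tx": 0,"ty": 0,"tz": 0,"ax": 0,"ay": 0,"az": 0,"claw": -1}]}}

```text
time_s: 25.55
tcp_pos: [0.4788, -0.1111, 0.1811]
eef_rot: [179.9, 0.0, -95.1]
contact_force: [0.4, 0.3, 0.6]
gripper_width: 0.0006
```

```bash
python3 chk.py a5
```

```text
t 25.55 tcp [ 0.4788 -0.1111  0.1811] rot [ 1.7994e+02  1.0000e-02 -9.5090e+01] gauge [-0.1609  0.0771  0.1811] F [0.4 0.3 0.6] w 0.0006
scene 396 x [0.0133 0.0765 0.1359] y [0.0628 0.0705 0.0943] z [0.0635 0.0698]
```

View pics/a5.png

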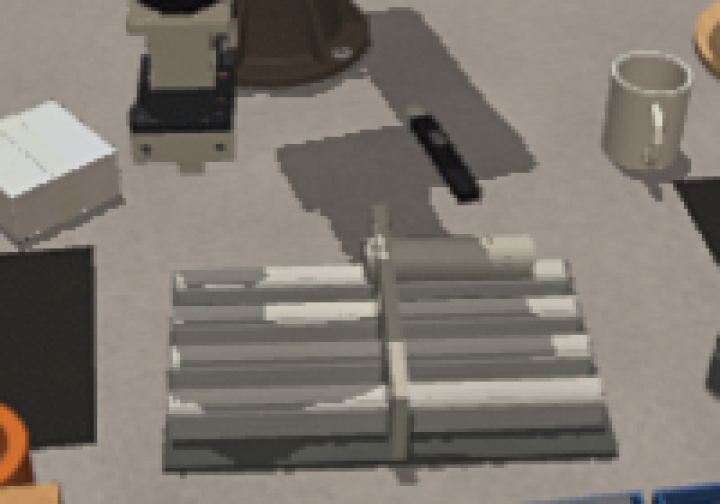

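The nose is at (535,250), x = 0.136, so the centre is at about 0.061, well inside 0.049 to 0.110. The robot is clear of everything, so I hand in.

```bash
python3 -c "
from plant import r
print(r.close_job())"
```

```text
the job is handed in; nothing more can be done
None
```

The right-hand offcut is the 40 mm one. It was turned away at the 32 hole, and now lies through the 40 hole. I handed the job in at 25.6 s; no verdict is reported.

- **Size:** the fit over both views gave a radius of 19.2 mm with the axis 41 mm up, and the gripper opening was 39.5 mm.
- **32 hole:** laid in its rail, the axis sat at about 53 mm. The tube stopped at gauge x of about -0.0816, against -0.081 expected. The push was about 13 N in all, about 9 N more than sliding took.
- **40 hole:** I set it down in the 40 rail and pushed it through from the tail with shut fingers, at 2 to 4.5 N.
- **Last check:** the scene camera puts the nose at x of about 0.136. That places the centre at about 0.061 (0.049 to 0.110 allowed) and the tail about 7 mm short of the plate face. The gripper was clear of everything.
- **Not checked:** the top camera gave no reading of the tube at the end, because the arm probably blocked its view. The final position therefore rests on one camera and the pusher's position, which agree. I did not measure the other two offcuts, the tape roll or the junction box again; the arm did not go near them after it left its starting place, except to pass the tape roll about 0.1 m above the bench or higher.

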